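# Re-index a shooting board's fence to its mitre stop

### The job

The next frame corner is a mitre: set the fence of the shooting board from square to its first mitre stop. Pull the red sprung knob up to draw the index pin out of the square hole, swing the knob end of the fence toward you, and let the pin drop fully home in the first hole it meets on the brass arc, not the second. Find that hole by feel with a slow, light push and never force the pin against the arc or the side of a hole; leave the hand plane lying where it is.

Things in the scene. Friction and masses are not known exactly. Their poses are not given: they have to be found in the camera images.
- board: Shooting board lying on the saw table, fixed, 280 (x) x 300 (y) mm, z up; origin under its centre. Base 12 mm thick; on it the plywood bed, its top 24 mm above the origin, y from -80 to +150 mm; the plane's runway lies at y -150 to -80 mm. At yaw 0 its +x points away from the robot.
- pivot (a point): Vertical axis about which the fence swings, at the height of the bed's top; at x 75, y -55 mm of the board.
- fence (a joint): Angle of the fence about the pivot, rad. 0 = square: the fence runs from the pivot along the board's +y. It grows as the knob end swings toward the robot (to the board's -x, counter-clockwise seen from above), up to 1.1. Friction holds the fence where it is left; swinging it takes about 5 N at the knob's radius, or 6 to 9 N on the bar 115 mm from the pivot, while the pin drags on the arc.
- fence_end (a point): Centre of the aluminium end block of the fence, 175 mm from the pivot. The fence is a straight bar 28 mm wide, from 1 to 33 mm above the bed, 195 mm long from the pivot outward; the end block is 44 mm wide and spans 153 to 197 mm from the pivot. Beside the knob a hand pushing the block touches the knob too and presses on the pin; the bare bar nearer the pivot is free.
- knob (a point): Centre of the red pull knob of the sprung index pin: round, 24 mm across, 20 mm tall, pin axis vertical, 170 mm from the pivot. Pin home: centre 54 mm above the bed, underside 11 mm above the fence's top (a steel collar 20 mm across, 7 mm tall is under it). It slides straight up, 13 mm at most, against a spring of 5 N (bottom) to 8 N (top); let go, it springs down.
- plunger: The same knob with its index pin, 8 mm across with a round nose; origin at the pin's nose. Home in a hole the nose is 9 mm below the bed's top; lifted more than 9 mm it is clear; let go between holes it rides on the arc, 9 mm (steel) or 8 mm (brass) above home. Its greased slide takes 0.2 s to drop home. Over 15 N between pin and arc or hole would bend it.
- quadrant: Index arc let flush into the bed under the pin's path, 26 mm wide; origin on the pivot axis at the board's underside, axes as the board's. Steel with the square hole at fence angle 0; from 0.35 rad on brass, 1.2 mm lower. The brass has two 9.4 mm holes 0.33 rad apart and is clamped where the joiner last set it, so they are not measured: the first lies somewhere from 0.42 to 0.73 rad.
- block_plane: Small hand plane, 48 x 170 x 59 mm, loose, lying on its side on the runway; a bystander.

How it is judged (in metres and radians):
On the way, in this order (a step that is already met when the one before it is completed fails the run):
1. the pin is drawn clear of the square hole (z of plunger in the frame of quadrant above 0.0245 m and value of joint fence below 0.1 rad), for 0.1 s.
2. the fence is swung out with the pin still up (z of plunger in the frame of quadrant above 0.02 m and value of joint fence above 0.2 rad), for 0.1 s.
At the end, for the whole second after the job is handed in: The pin is home (within 1.5 mm of full depth) in the first hole of the brass arc, which puts the fence between 0.40 and 0.74 rad; fence at rest; the plane within 10 mm of where it lay (z of plunger in the frame of quadrant below 0.0165 m and value of joint fence between 0.4 and 0.742 rad and velocity of joint fence between -0.02 and 0.02 rad/s and distance of block_plane from where it was at the start of the episode below 0.01 m); the robot touches nothing.
It fails at once if the pin is forced against the side of a hole or the arc with more than 15 N (contact force between plunger and quadrant above 15 N).
It fails at once if the plane is disturbed (moved more than 10 mm) (distance of block_plane from where it was at the start of the episode above 0.01 m).
It also fails if it takes over 58 s, if anything falls off the work surface, if the arm or the gripper's body presses on something with over 40 N, if the wrist force passes 120 N, or if a joint passes its speed limit or range.

### The arm

A 7-joint arm with a two-finger parallel gripper is mounted at the origin on a cart in front of the work surface, level with it; the furniture and walls round the work are solid. World frame = base frame: x ahead of the robot, y to its left, z up, the work surface at z = 0. Lengths are in mm, angles in rad, forces in N, time in s.
With the tool pointing down it reaches from about 350 to 900 mm from the base axis. Payload 7.2 kg.
Tool frame: the origin (TCP) lies at the centre of the arm's flange, where the gripper is bolted on; the fingertips stand 182 mm ahead of it and the grasp point (between the pads) lies 163 mm ahead of it (robot.hold_point_z is the distance from the TCP to the grasp point, in mm); z points along the fingers, y is the line along which they close (so a half turn about z gives the same grasp; the last joint's range is limited). The gripper opens to 88 mm and grips with 3 to 60 N. Pads are 20 mm wide; open, the fingers measure 115 mm over their backs; the gripper's body (75 mm by 178 mm) begins 61 mm behind the grasp point.
Start: joints at [-1.334, 0.411, -0.013, 1.596, 0.006, 1.134, -0.082], TCP at [187.572, 596.187, 404.653] pointing down, gripper open.
Joint ranges: [-2.95, 2.95], [-0.29, 1.99], [-1.47, 1.44], [0.14, 2.54], [-1.03, 4.17], [0.13, 1.85], [-2.86, 2.86]. Speed limits (rad/s): [2.39, 2.39, 3.01, 3.01, 3.14, 3.14, 3.14].

### API

Orientations are given as a unit quaternion [x, y, z, w].
In Python, from plant import sensors, capture, job, robot gives the robot as it stands. The module is installed in compiled form; this text tells all that it offers.
- The arm moves only by the tool move_arm, never from a script. Its argument "rows" is text: rows parted by semicolons, each of 4 numbers parted by spaces: the shift along the tool's x, y, z in mm, then the turn about the tool's z in rad. A call has 1 to 10 rows; each row is the pose to reach, as a shift and turn from the pose commanded when the call began, along the tool's axes at that moment; what a row does not reach only later rows make up. A row lasts 1/10 s, in which the tool goes at most 50 mm and 8.59 degrees, less where a joint would pass 70% of its speed; a pose out of reach is approached as far as the arm can. A call with a gripper value outside its range is refused whole. "fingers" is the finger opening in mm, from 0 to 87.8, set as the call begins (left out, the last holds). The fingers move at their own pace and stop on an object; "newtons" is the grip in N (left out, the last holds). Time passes only in rows, so rows that repeat a pose let the fingers close. It gives the time, the measured TCP pose, the force, the opening and the grip force at its end, in the units of the state.
- sensors.get_state(): the state, without advancing time (a new reading comes with each control period).
- capture(name): name is "scene" or "top" or "wrist"; returns a dict with "img" (480x640x3 uint8, red, green, blue), "fx", "fy", "cx", "cy" (pixels), "k1" (the pictures are not rectified: a ray, as slopes to the right and down, at radius r is drawn at 1 + k1 r^2 times it, then the intrinsics apply), "camera_from_world" (4x4, takes a point from world to camera coordinates). Camera axes: x right, y up, looking along -z (the intrinsics and any distortion apply to the point x, -y, -z); pixel columns grow to the right and rows downward; lengths in mm; the calibration is good to about 2 mm. A picture is of the moment at which its call begins. There is no depth.
- job.close_job(): hands the job in; it is judged then, once.
The state is a dict: "time_s": time; "qpos": joint angles; "qd": joint speeds; "joint_torque": joint torques, N m; "position": TCP position; "tool_rot": TCP orientation; "ft_force": force on the tool from outside, world axes, zero at the start; "moment": the same for the moment, N m; "gripper_width": finger opening in mm; "grasp_force": force on a finger pad.
Only numpy, scipy, OpenCV 4.12 (cv2) and the standard library are available. Lean on these libraries where they do the work, as an engineer would, in place of code of your own. Each camera call takes 0.05 s, during which the arm holds its last target. There are 200 camera calls.

## Working session

There is one attempt and no reset: what is moved stays moved. The work goes in short steps, Python scripts to look and compute and a tool call to move; the robot and the scene stay as the last step left them, time stands still between calls to the robot, and variables do not carry over. Pictures are saved under pics/ and viewed, at most 10 in all, crops included, and the job is handed in when it is done.

Besides the shell and the picture viewer there is one more tool, called after "Call:" as a command line: name --argument value ..., lists and objects as JSON in quotes. move_arm: Moves the arm, as the interface text tells. Its arguments: {"type":"object","properties":{"rows":{"type":"string"},"fingers":{"type":"number"},"newtons":{"type":"number"}},"required":["rows"]}

```bash
mkdir -p pics; cat > h.py <<'E'
import numpy as np, cv2
from plant import sensors, capture, job, robot
def ray(c,u,v):
    x=(u-c["cx"])/c["fx"]; y=(v-c["cy"])/c["fy"]
    sx,sy=x,y
    for _ in range(20):
        f=1+c["k1"]*(sx*sx+sy*sy); sx,sy=x/f,y/f
    T=np.array(c["camera_from_world"]); R=T[:3,:3]; t=T[:3,3]
    return -R.T@t, R.T@np.array([sx,-sy,-1.0])
def plane(c,u,v,z):
    o,d=ray(c,u,v); return o+d*(z-o[2])/d[2]
def two(c1,p1,c2,p2):
    A=np.zeros((3,3)); b=np.zeros(3)
    for c,p in((c1,p1),(c2,p2)):
        o,d=ray(c,*p); d=d/np.linalg.norm(d); M=np.eye(3)-np.outer(d,d); A+=M; b+=M@o
    return np.linalg.solve(A,b)
def red(img):
    h=cv2.cvtColor(img,cv2.COLOR_RGB2HSV)
    m=((h[...,0]<8)|(h[...,0]>172))&(h[...,1]>140)&(h[...,2]>60)
    n,l,s,c=cv2.connectedComponentsWithStats(m.astype(np.uint8))
    return [(tuple(c[i].round(1)),s[i].tolist()) for i in range(1,n) if s[i,4]>25]
E
python3 - <<'E'
from h import *
a=capture("scene");b=capture("top")
for n,c in(("scene",a),("top",b)):
    cv2.imwrite(f"pics/{n}0.png",c["img"][...,::-1]); print(n,red(c["img"]),c["fx"],c["k1"])
s=sensors.get_state();print(s["position"],s["tool_rot"],s["ft_force"],s["gripper_width"],s["time_s"])
E
```

```text
scene [((np.float64(473.6), np.float64(121.5)), [466, 107, 15, 25, 230]), ((np.float64(338.9), np.float64(204.6)), [332, 197, 15, 17, 195]), ((np.float64(89.8), np.float64(291.4)), [84, 258, 13, 64, 392]), ((np.float64(111.4), np.float64(403.9)), [84, 299, 63, 181, 4245]), ((np.float64(83.9), np.float64(348.9)), [81, 333, 7, 28, 111]), ((np.float64(85.9), np.float64(378.8)), [84, 368, 4, 22, 43]), ((np.float64(79.8), np.float64(403.6)), [77, 390, 7, 28, 100])] 571.1833408064695 -0.1617393620478234
top [((np.float64(94.6), np.float64(60.2)), [91, 57, 8, 7, 33]), ((np.float64(126.0), np.float64(106.6)), [124, 94, 5, 27, 106]), ((np.float64(123.7), np.float64(140.8)), [121, 123, 6, 36, 133]), ((np.float64(83.4), np.float64(145.3)), [79, 141, 9, 11, 47]), ((np.float64(106.0), np.float64(176.5)), [103, 171, 8, 10, 37]), ((np.float64(259.1), np.float64(181.1)), [252, 174, 15, 15, 175]), ((np.float64(103.0), np.float64(208.3)), [100, 204, 9, 12, 46]), ((np.float64(78.9), np.float64(230.5)), [75, 225, 9, 9, 36]), ((np.float64(93.9), np.float64(390.4)), [69, 381, 61, 20, 446]), ((np.float64(190.5), np.float64(389.3)), [182, 381, 25, 21, 263]), ((np.float64(57.3), np.float64(396.2)), [45, 392, 29, 10, 137]), ((np.float64(223.7), np.float64(437.7)), [215, 431, 24, 15, 140]), ((np.float64(243.8), np.float64(431.9)), [235, 431, 18, 3, 42]), ((np.float64(323.8), np.float64(434.0)), [317, 432, 15, 5, 64]), ((np.float64(207.8), np.float64(475.8)), [186, 469, 36, 11, 150])] 569.5948065413302 -0.0021409550305080656
[187.50802128 596.00863107 403.90671684] [ 1.51783094e-01  9.88413566e-01 -7.14560260e-04 -7.21367776e-05] [-0.09594106 -0.51192601  0.1454184 ] 87.96590692831458 0.1
```

View pics/scene0.png

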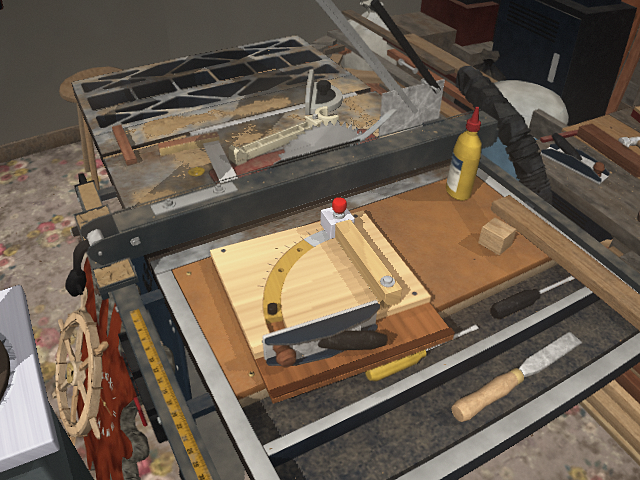

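View pics/top0.png

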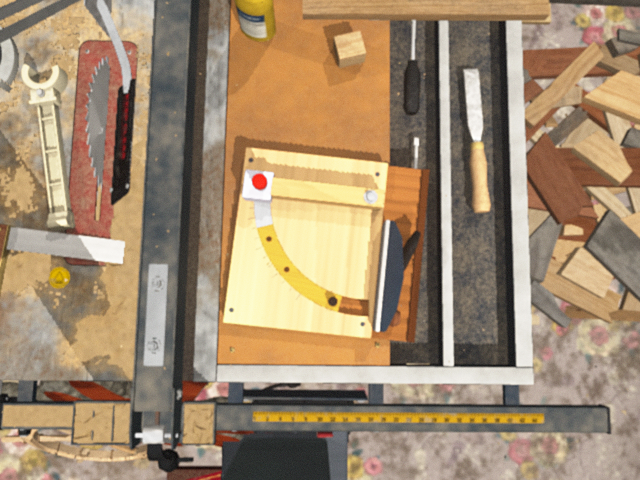

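The scene view shows the knob at (339,205), the pivot bolt at (388,282), and the brass arc with the plane in front. The top view shows the knob at (259,181), the pivot bolt at (370,197), dark hole spots at (269,239) and (286,269), and a clamp screw at (333,300).

```bash
python3 - <<'E'
from h import *
from scipy.spatial.transform import Rotation as Ro
a=capture("scene");b=capture("top")
k=two(a,(338.9,204.6),b,(259.1,181.1)); p=two(a,(388,281),b,(370,196))
print("knob",k,"pivot",p)
K=plane(b,259.1,181.1,78);print("K plane",K)
for z in(24,60): print(z,"P",plane(b,370,196,z))
P=plane(b,370,196,60);
for q in((269,239),(286,269),(333,300)):
    h=plane(b,*q,24); d=h-P; e=K-P
    print(q,h.round(1),np.hypot(*d[:2]),np.arctan2(d[1],d[0])-np.arctan2(e[1],e[0]))
e=K-P;print("fence dir",np.arctan2(e[1],e[0]),np.hypot(*e[:2]))
for q in((249,149),(388,162),(231,310),(364,324)): print(q,plane(b,*q,24).round(1))
print(np.linalg.inv(b["camera_from_world"])[:3,3])
R=Ro.from_quat(sensors.get_state()["tool_rot"]);print(R.as_matrix().round(3))
E
```

```text
knob [665.34814115   6.07490935  80.62515127] pivot [ 650.37048761 -162.77551161   58.93675223]
K plane [665.76619067   6.41795752  78.        ]
24 P [ 656.63972289 -165.76359243   24.        ]
60 P [ 649.5029142  -162.34311288   60.        ]
(269, 239) [584.8  -6.2  24. ] 168.98612534570495 0.4889865177921968
(286, 269) [537.8 -34.1  24. ] 170.0643413928776 0.8123358606772866
(333, 300) [ 490.5 -108.4   24. ] 167.93769710467419 1.33968552908138
fence dir 1.474724348297863 169.5428944071622
(249, 149) [730.2  29.7  24. ]
(388, 162) [ 713.1 -194.8   24. ]
(231, 310) [473.2  49.5  24. ]
(364, 324) [ 454. -157.   24.]
[479.19835752 -80.72074079 919.06240526]
[[-0.954  0.3   -0.   ]
 [ 0.3    0.954 -0.001]
 [-0.    -0.001 -1.   ]]
```

Call:
move_arm --rows "-20 -13 0 0;-60 -40 0 0;-100 -66 0 0;-140 -93 0 0;-180 -119 0 0;-220 -146 0 0;-260 -172 0 0;-300 -199 0 0;-340 -225 0 0;-380 -250 0 0"

```text
time_s: 1.2
position: [475.9, 241.8, 404.8]
tool_rot: [0.152, 0.988, 0.0, 0.0]
ft_force: [1.3, 0.9, -0.6]
gripper_width: 87.7
grasp_force: 0.0
```

Call:
move_arm --rows "-40 -27 0 -0.03;-80 -54 0 -0.07;-120 -80 10 -0.11;-160 -107 30 -0.15;-200 -135 50 -0.18;-235 -157 70 -0.209;-253 -169 80 -0.209;-253 -169 80 -0.209;-253 -169 80 -0.209"

```text
time_s: 2.1
position: [665.5, 6.5, 324.0]
tool_rot: [0.048, 0.999, 0.0, -0.001]
ft_force: [-0.6, 0.6, 1.0]
gripper_width: 87.9
grasp_force: 0.0
```

```bash
python3 - <<'E'
from h import *
from scipy.spatial.transform import Rotation as Ro
s=sensors.get_state();print(s["position"],Ro.from_quat(s["tool_rot"]).as_matrix().round(3),s["qpos"],s["ft_force"])
c=capture("wrist");cv2.imwrite("pics/w0.png",c["img"][...,::-1])
for r in red(c["img"]):
    print(r, plane(c,*r[0],88) )
E
```

```text
[665.51774925   6.5091443  324.01250791] [[-0.995  0.097 -0.001]
 [ 0.097  0.995  0.   ]
 [ 0.001  0.    -1.   ]] [-0.24777626  0.55693523  0.24383599  1.58683472 -0.15094389  1.01773423
  1.51434209] [-0.56319198  0.64081318  0.98376787]
((np.float64(316.2), np.float64(254.1)), [298, 234, 38, 41, 1227]) [661.04534536   6.77796919  88.        ]
((np.float64(610.5), np.float64(288.4)), [609, 277, 4, 25, 42]) [701.0710573  184.44015624  88.        ]
```

View pics/w0.png

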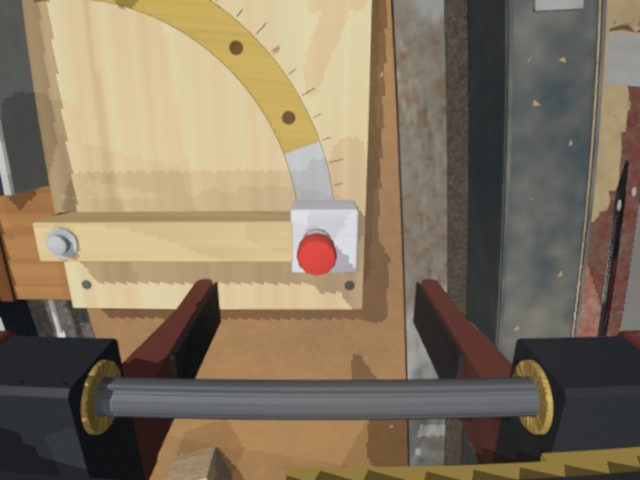

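The wrist view shows the knob at (316,254), midway between the open fingers along the fence. The arc holes are at (288,117) and (236,47). I'm descending to the knob.

Call:
move_arm --rows "1 0 20 0;1 0 45 0;1 0 65 0;1 0 75 0;1 0 79 0;1 0 79 0;1 0 79 0" --fingers 60

```text
time_s: 2.85
position: [665.0, 7.0, 246.9]
tool_rot: [0.048, 0.999, 0.0, 0.001]
ft_force: [-0.6, -0.5, -0.3]
gripper_width: 59.7
grasp_force: 0.0
```

```bash
python3 - <<'E'
from h import *
s=sensors.get_state();print(s["position"],s["ft_force"],s["gripper_width"])
c=capture("scene");
cv2.imwrite("pics/s1.png",cv2.resize(c["img"][140:300,240:440,::-1],None,fx=4,fy=3.75,interpolation=cv2.INTER_CUBIC)[:600])
print(red(c["img"])[:3])
E
```

```text
[665.04050218   6.9650788  246.89665711] [-0.62048693 -0.46541259 -0.29965208] 59.731070276742635
[((np.float64(473.6), np.float64(121.6)), [466, 107, 15, 25, 228]), ((np.float64(372.0), np.float64(194.5)), [356, 187, 28, 15, 71]), ((np.float64(337.5), np.float64(204.7)), [332, 197, 11, 17, 154])]
```

View pics/s1.png

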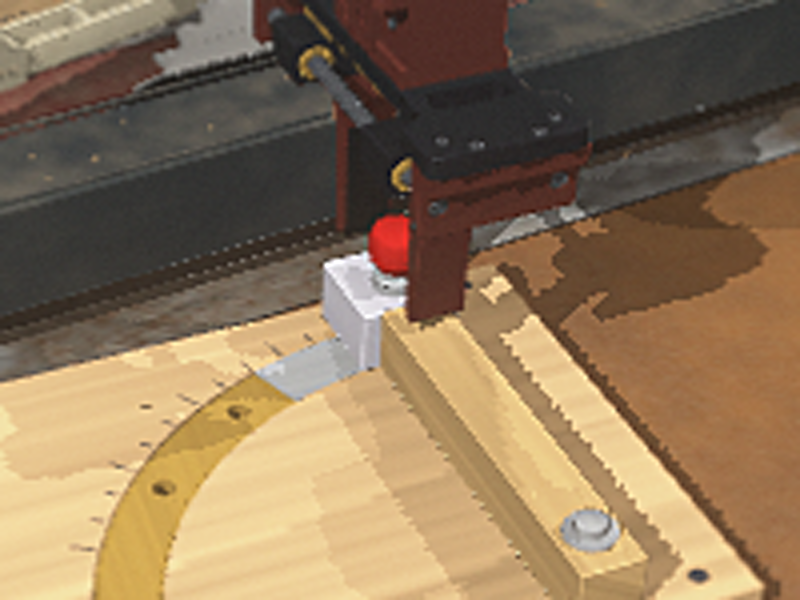

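Call:
move_arm --rows "0 0 0 0;0 0 0 0;0 0 0 0;0 0 0 0;0 0 0 0;0 0 0 0" --fingers 18 --newtons 8

```text
time_s: 3.5
position: [664.7, 6.6, 245.7]
tool_rot: [0.048, 0.999, -0.0, 0.0]
ft_force: [-0.4, -0.6, 0.3]
gripper_width: 23.8
grasp_force: 8.0
```

Well centred, with no side force. I'll firm the grip and start lifting.

Call:
move_arm --rows "0 0 0 0;0 0 0 0;0 0 -1 0;0 0 -2 0;0 0 -3 0;0 0 -4 0;0 0 -5 0;0 0 -6 0;0 0 -6 0;0 0 -6 0" --fingers 18 --newtons 35

```text
time_s: 4.5
position: [664.4, 6.6, 251.6]
tool_rot: [0.048, 0.999, -0.0, -0.0]
ft_force: [-1.3, -0.9, -7.5]
gripper_width: 22.8
grasp_force: 35.0
```

Call:
move_arm --rows "0 0 -1 0;0 0 -2 0;0 0 -3 0;0 0 -4 0;0 0 -5 0;0 0 -5.5 0;0 0 -5.5 0;0 0 -5.5 0;0 0 -5.5 0"

```text
time_s: 5.4
position: [664.7, 6.6, 257.2]
tool_rot: [0.048, 0.999, 0.0, 0.0]
ft_force: [-1.1, -1.6, -8.1]
gripper_width: 23.0
grasp_force: 35.0
```

```bash
python3 - <<'E'
from h import *
s=sensors.get_state();print(s["position"],s["ft_force"],s["gripper_width"])
c=capture("scene")
cv2.imwrite("pics/s2.png",cv2.resize(c["img"][140:300,240:440,::-1],None,fx=4,fy=3.75,interpolation=cv2.INTER_CUBIC)[:600])
print([r for r in red(c["img"]) if 320<r[0][0]<350])
# plan arc: rows in tool frame now (x,y) for fence 0..phi about pivot
P=np.array([649.5,-162.3]); g=s["position"][:2]; r=g-P
from scipy.spatial.transform import Rotation as Ro
M=Ro.from_quat(s["tool_rot"]).as_matrix()
print("r",np.hypot(*r))
for f in np.arange(0.02,0.46,0.02):
    R=np.array([[np.cos(f),-np.sin(f)],[np.sin(f),np.cos(f)]]); d=R@r-r
    print(f.round(2),(M[:2,:2].T@d).round(1))
w=capture("top")
E
```

```text
[664.7020696    6.62393029 257.19534597] [-1.07364518 -1.59284676 -8.13049244] 22.9576954036512
[((np.float64(338.7), np.float64(129.0)), [333, 126, 14, 10, 38]), ((np.float64(335.0), np.float64(199.1)), [332, 192, 8, 19, 73]), ((np.float64(345.5), np.float64(209.4)), [337, 201, 14, 13, 27])]
r 169.60659522280648
0.02 [ 3.4 -0.1]
0.04 [ 6.8 -0.2]
0.06 [10.2 -0.4]
0.08 [13.6 -0.6]
0.1 [16.9 -1. ]
0.12 [20.3 -1.3]
0.14 [23.7 -1.8]
0.16 [27.  -2.3]
0.18 [30.3 -2.9]
0.2 [33.7 -3.6]
0.22 [37.  -4.3]
0.24 [40.3 -5.1]
0.26 [43.6 -6. ]
0.28 [46.8 -6.9]
0.3 [50.1 -7.9]
0.32 [53.3 -8.9]
0.34 [ 56.5 -10.1]
0.36 [ 59.7 -11.2]
0.38 [ 62.8 -12.5]
0.4 [ 66.  -13.8]
0.42 [ 69.1 -15.2]
0.44 [ 72.1 -16.6]
```

View pics/s2.png

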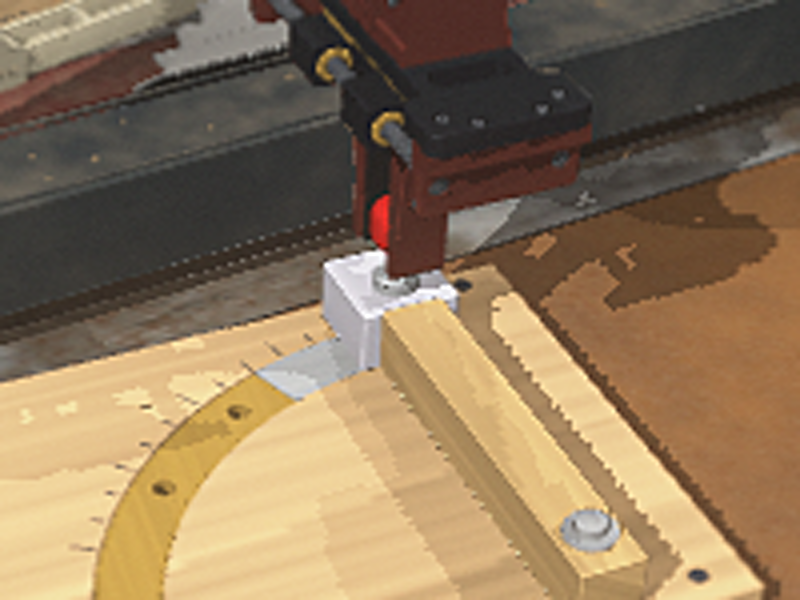

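The knob stands well off its collar (near (388,225) in the crop), lifted about 11.5 mm. Next I swing it with the pin up.

Call:
move_arm --rows "1.7 0 0 -0.01;3.4 -0.1 0 -0.02;6.8 -0.2 0 -0.04;10.2 -0.4 0 -0.06;13.6 -0.6 0 -0.08;16.9 -1 0 -0.1;20.3 -1.3 0 -0.12;23.7 -1.8 0 -0.14;27 -2.3 0 -0.16;30.3 -2.9 0 -0.18"

```text
time_s: 6.5
position: [634.0, 6.7, 257.2]
tool_rot: [-0.043, 0.999, 0.0, 0.0]
ft_force: [1.3, -0.3, -7.6]
gripper_width: 22.9
grasp_force: 35.0
```

Call:
move_arm --rows "4.2 -0.1 0 -0.025;8.5 -0.3 0 -0.05;12.7 -0.7 0 -0.075;16.9 -1 0 -0.1;21.2 -1.4 0 -0.125;25.3 -2.1 0 -0.15;29.5 -2.8 0 -0.175;33.7 -3.6 0 -0.2;37 -4.3 0 -0.22;37 -4.3 0 -0.22"

```text
time_s: 7.5
position: [597.0, -0.7, 257.1]
tool_rot: [-0.152, 0.988, 0.0, -0.001]
ft_force: [-1.3, 1.3, -7.5]
gripper_width: 23.1
grasp_force: 35.0
```

```bash
python3 - <<'E'
from h import *
from scipy.spatial.transform import Rotation as Ro
s=sensors.get_state();print(s["position"],s["ft_force"],Ro.from_quat(s["tool_rot"]).as_matrix().round(3))
d=s["position"][:2]-np.array([649.5,-162.3]);print(np.hypot(*d),np.arctan2(d[1],d[0])-1.475)
c=capture("top");cv2.imwrite("pics/t2.png",cv2.resize(c["img"][140:340,200:440,::-1],None,fx=3,fy=3,interpolation=cv2.INTER_CUBIC))
w=capture("scene");print(red(w["img"]))
E
```

```text
[597.02524398  -0.73880713 257.06110854] [-1.33260473  1.30010558 -7.45507419] [[-0.954 -0.3   -0.001]
 [-0.3    0.954  0.   ]
 [ 0.001  0.001 -1.   ]]
169.86941767729564 0.4098455336097855
[((np.float64(473.6), np.float64(121.6)), [466, 107, 15, 25, 230]), ((np.float64(308.0), np.float64(142.8)), [298, 138, 23, 12, 76]), ((np.float64(297.5), np.float64(156.7)), [291, 148, 11, 17, 48]), ((np.float64(308.5), np.float64(160.5)), [302, 149, 14, 22, 110]), ((np.float64(328.1), np.float64(195.8)), [326, 191, 7, 11, 28]), ((np.float64(301.5), np.float64(213.5)), [297, 206, 10, 17, 132]), ((np.float64(89.8), np.float64(291.7)), [84, 258, 13, 64, 398]), ((np.float64(111.4), np.float64(404.3)), [84, 299, 63, 181, 4327]), ((np.float64(83.9), np.float64(349.1)), [81, 333, 7, 28, 109]), ((np.float64(85.8), np.float64(379.0)), [84, 368, 4, 22, 43]), ((np.float64(79.8), np.float64(403.6)), [77, 390, 7, 26, 102])]
```

View pics/t2.png

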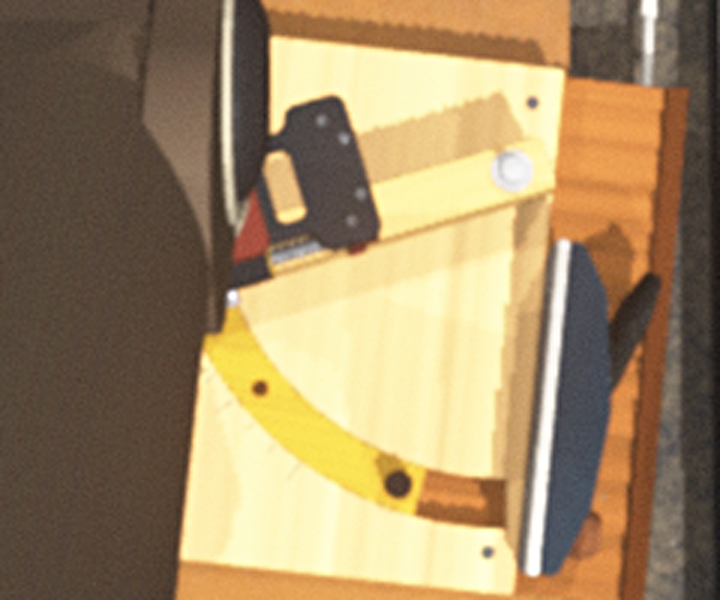

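The fence is at about 0.40 rad with the pin up. The second hole shows at crop (260,387), and the first is hidden just ahead of the gripper. I'll lower the pin onto the brass and let go.

Call:
move_arm --rows "0 0 0.7 0;0 0 1.4 0;0 0 2.1 0;0 0 2.8 0;0 0 3.1 0;0 0 3.1 0"

```text
time_s: 8.2
position: [597.7, -0.5, 253.9]
tool_rot: [-0.152, 0.988, 0.0, -0.0]
ft_force: [-1.9, 3.6, -8.0]
gripper_width: 22.9
grasp_force: 35.0
```

Call:
move_arm --rows "0 0 0 0;0 0 0 0;0 0 0 0;0 0 0 0" --fingers 45

```text
time_s: 8.6
position: [598.2, -1.2, 254.8]
tool_rot: [-0.151, 0.988, -0.0, 0.001]
ft_force: [0.1, 0.0, -0.4]
gripper_width: 44.9
grasp_force: 0.0
```

Call:
move_arm --rows "0 0 -10 0;0 0 -30 0;0 0 -50 0;-11 -18 -55 0;-22 -36 -55 0;-33 -55 -55 0;-33 -55 -55 0;-33 -55 -55 0"

```text
time_s: 9.4
position: [645.5, -43.4, 309.3]
tool_rot: [-0.151, 0.989, 0.0, -0.0]
ft_force: [-0.2, 0.8, 0.3]
gripper_width: 44.9
grasp_force: 0.0
```

Call:
move_arm --rows "0 0 0 0;0 0 10 0;0 0 25 0;0 0 40 0;0 0 55 0;0 0 70 0;0 0 80 0;0 0 86 0;0 0 89 0;0 0 89 0" --fingers 0 --newtons 20

```text
time_s: 10.4
position: [645.7, -43.4, 219.9]
tool_rot: [-0.151, 0.988, 0.0, -0.0]
ft_force: [1.2, -0.1, 0.2]
gripper_width: 0.1
grasp_force: 0.0
```

```bash
python3 - <<'E'
from h import *
s=sensors.get_state();print(s["time_s"],s["position"],s["ft_force"],s["gripper_width"])
c=capture("scene");print([r for r in red(c["img"]) if 270<r[0][0]<330])
cv2.imwrite("pics/s3.png",cv2.resize(c["img"][140:300,240:440,::-1],None,fx=4,fy=3.75,interpolation=cv2.INTER_CUBIC)[:600])
E
```

```text
10.4 [645.72538212 -43.38474567 219.86721886] [ 1.18224088 -0.14600919  0.16606458] 0.1420820008067554
[((np.float64(304.5), np.float64(215.4)), [297, 208, 15, 17, 204])]
```

View pics/s3.png

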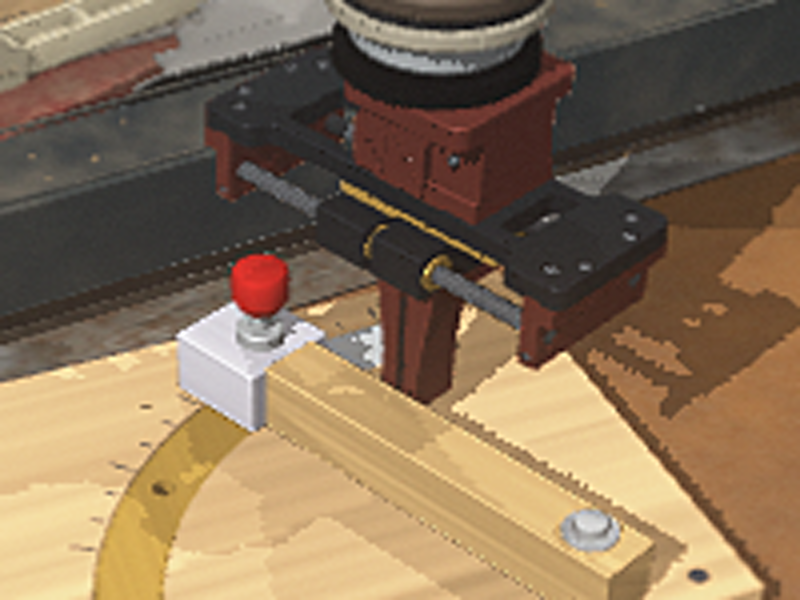

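The pin rides on the brass and the knob stands partly up, at (262,285) in the crop. The closed fingers are behind the bare bar at (415,370). I'm creeping up to the bar.

Call:
move_arm --rows "0.6 0 0 0;1.2 0 0 0;1.8 0 0 0;2.4 0 0 0;3 0 0 0;3.6 0 0 0;4.2 0 0 0;4.8 0 0 0;5.4 0 0 0;6 0 0 0"

```text
time_s: 11.45
position: [639.9, -45.1, 220.0]
tool_rot: [-0.152, 0.988, 0.0, 0.0]
ft_force: [-0.3, 0.3, 0.3]
gripper_width: 0.2
grasp_force: 0.0
```

Call:
move_arm --rows "0.3 0 0 0;0.6 0 0 0;0.9 0 0 0;1.2 0 0 0;1.5 0 0 0;1.8 0 0 0;2.1 0 0 0;2.4 0 0 0"

```text
time_s: 12.25
position: [637.9, -45.7, 220.1]
tool_rot: [-0.152, 0.988, 0.0, 0.0]
ft_force: [2.5, 0.7, -1.8]
gripper_width: 0.7
grasp_force: 1.1
```

Call:
move_arm --rows "0.25 0 0 0;0.5 0 0 0;0.75 0 0 0;1 0 0 0;1.25 0 0 0;1.5 0 0 0;1.75 0 0 0;2 0 0 0"

```text
time_s: 13.05
position: [636.9, -45.9, 220.2]
tool_rot: [-0.152, 0.988, -0.0, 0.002]
ft_force: [8.8, 1.0, -7.4]
gripper_width: 0.1
grasp_force: 4.2
```

```bash
cat > k.py <<'E'
from h import *
s=sensors.get_state()
c=capture("scene");k=[r for r in red(c["img"]) if 255<r[0][0]<330 and r[1][4]>120][0]
b=capture("top"); 
# knob azimuth about pivot: ray at lifted-centre height (86 riding, 78 home)
P=np.array([649.5,-162.3])
for z in(86,78):
    q=plane(c,*k[0],z)[:2]-P; print(z,"r %.1f ang %.3f"%(np.hypot(*q),np.arctan2(q[1],q[0])-1.475))
print(s["time_s"],s["position"].round(2),s["ft_force"].round(1),k)
E
python3 k.py
```

```text
86 r 170.8 ang 0.400
78 r 178.2 ang 0.360
13.05 [636.93 -45.85 220.21] [ 8.8  1.  -7.4] ((np.float64(304.1), np.float64(215.6)), [297, 208, 15, 17, 211])
```

Call:
move_arm --rows "0.25 0 0 0;0.5 0 0 0;0.75 0 0 0;1 0 0 0;1.25 0 0 0;1.5 0 0 0"

```text
time_s: 13.75
position: [635.6, -46.1, 220.3]
tool_rot: [-0.152, 0.988, 0.0, 0.002]
ft_force: [8.2, 1.7, -7.2]
gripper_width: 0.8
grasp_force: 4.3
```

Call:
move_arm --rows "0.25 0 0 0;0.5 0 0 0;0.75 0 0 0;1 0 0 0;1.25 0 0 0;1.5 0 0 0;1.75 0 0 0;2 0 0 0"

```text
time_s: 14.55
position: [633.8, -46.5, 220.3]
tool_rot: [-0.152, 0.988, 0.0, 0.002]
ft_force: [8.5, 2.5, -6.7]
gripper_width: 0.5
grasp_force: 4.3
```

Call:
move_arm --rows "0.25 0 0 0;0.5 0 0 0;0.75 0 0 0;1 0 0 0;1.25 0 0 0;1.5 0 0 0"

```text
time_s: 15.15
position: [631.7, -47.1, 220.2]
tool_rot: [-0.152, 0.988, 0.0, 0.001]
ft_force: [3.2, 2.1, -0.5]
gripper_width: 0.3
grasp_force: 1.4
```

```bash
python3 k.py
```

```text
86 r 169.9 ang 0.458
78 r 176.8 ang 0.416
15.15 [631.66 -47.13 220.24] [ 3.2  2.1 -0.5] ((np.float64(300.2), np.float64(218.7)), [293, 211, 15, 17, 209])
```

Call:
move_arm --rows "0.2 0 0 0;0.4 0 0 0;0.6 0 0 0;0.8 0 0 0;1 0 0 0"

```text
time_s: 15.75
position: [630.0, -48.0, 220.1]
tool_rot: [-0.152, 0.988, 0.0, 0.0]
ft_force: [1.3, 2.7, -0.4]
gripper_width: 0.5
grasp_force: 1.1
```

```bash
python3 k.py
```

```text
86 r 164.8 ang 0.513
78 r 171.2 ang 0.468
15.75 [630.02 -48.04 220.09] [ 1.3  2.7 -0.4] ((np.float64(298.9), np.float64(222.8)), [292, 215, 15, 17, 209])
```

The knob has dropped: the home-height reading gives the right radius. I'm backing off from the bar and checking.

Call:
move_arm --rows "-1 0 0 0;-4 0 0 0;-8 0 0 0;-14 0 0 0;-14 0 -20 0;-14 0 -60 0;-14 0 -100 0;-14 0 -120 0;-14 0 -120 0"

```text
time_s: 16.75
position: [644.6, -44.2, 343.7]
tool_rot: [-0.151, 0.988, -0.001, 0.003]
ft_force: [0.6, -0.4, -0.5]
gripper_width: 0.3
grasp_force: 0.0
```

```bash
python3 k.py; python3 - <<'E'
from h import *
c=capture("scene");cv2.imwrite("pics/s4.png",cv2.resize(c["img"][170:330,220:420,::-1],None,fx=4,fy=3.75,interpolation=cv2.INTER_CUBIC)[:600])
E
```

```text
86 r 164.7 ang 0.512
78 r 171.1 ang 0.467
16.75 [644.61 -44.19 343.75] [ 0.6 -0.4 -0.5] ((np.float64(299.0), np.float64(222.8)), [292, 215, 15, 17, 210])
```

View pics/s4.png

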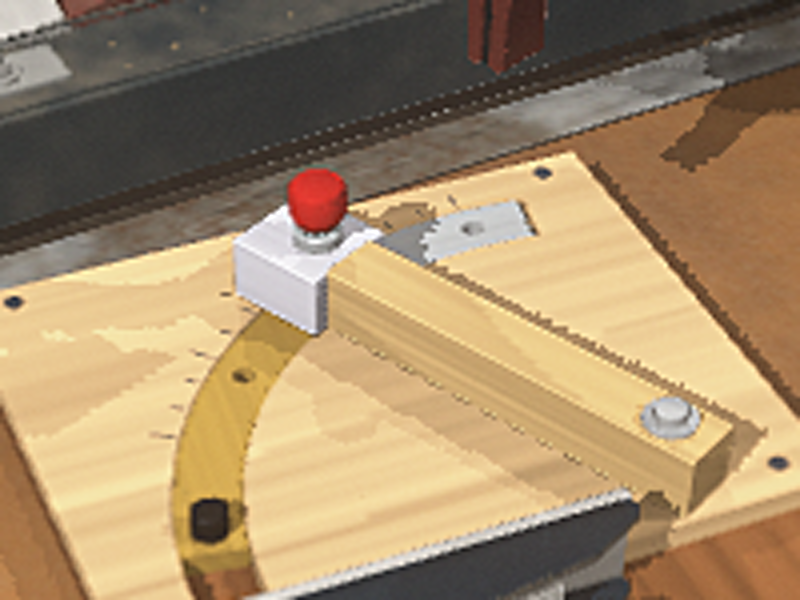

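The crop shows the knob low over its collar at (318,205), with the second hole still open at (242,376). I'll check the height against the reading taken at the start, with the pin home.

```bash
python3 - <<'E'
from h import *
P=np.array([649.5,-162.3])
c=capture("scene");b=capture("top")
for n,p in(("start",(338.9,204.6)),("now",(299.0,222.8))):
    q=plane(c,*p,78)[:2]-P; print(n,np.hypot(*q),np.arctan2(q[1],q[0])-1.475)
print([r for r in red(b["img"]) if 230<r[0][0]<330 and 150<r[0][1]<300])
for r in red(b["img"]):
    if 230<r[0][0]<330 and 150<r[0][1]<300: print(two(c,(299.0,222.8),b,r[0]))
E
```

```text
start 172.2195882740798 -0.008113959357402445
now 171.1234037427275 0.46727406154886575
[((np.float64(324.8), np.float64(166.5)), [323, 160, 4, 13, 31])]
[614.21238091 -75.52952449 144.01121998]
```

Call:
move_arm --rows "0 0 -25 0;0 30 -50 0;0 70 -50 0;0 110 -50 0;0 150 -50 0;0 190 -50 0;0 230 -50 0;0 260 -50 0;0 260 -50 0"

```text
time_s: 17.9
position: [563.4, 209.4, 388.5]
tool_rot: [-0.155, 0.988, 0.001, -0.001]
ft_force: [0.3, -0.8, -0.6]
gripper_width: 0.5
grasp_force: 0.0
```

```bash
python3 - <<'E'
from h import *
P=np.array([649.5,-162.3])
c=capture("scene");b=capture("top")
a=[r for r in red(c["img"]) if 280<r[0][0]<320 and 200<r[0][1]<240];t=[r for r in red(b["img"]) if 230<r[0][0]<330 and 150<r[0][1]<300]
print(a,t)
for r in t:
    X=two(c,a[0][0],b,r[0]);q=X[:2]-P;print(X,np.hypot(*q),np.arctan2(q[1],q[0])-1.475)
E
```

```text
[((np.float64(299.0), np.float64(222.8)), [292, 215, 15, 17, 210])] [((np.float64(265.3), np.float64(233.8)), [259, 227, 14, 15, 168])]
[585.96948255  -5.3092622   80.26581813] 169.35825460260546 0.48032795892523206
```

The knob triangulates to z 80.3, against 80.6 with the pin home at the start, at an angle of 0.48 rad. The pin is home in the first hole.

```bash
python3 -c "
from plant import job
print(job.close_job())"
```

```text
the job is handed in; nothing more can be done
None
```

The job is handed in at about 18 s: the fence stands at about 0.48 rad with the pin home in the first mitre hole, and I kept clear of the plane. The interface gave no verdict back.

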